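Check the pendulum gauge on the separator's reference stud

ROBOT

A 7-joint arm with a two-finger parallel gripper is mounted at the origin on the work surface. World frame = base frame: x ahead of the robot, y to its left, z up, the work surface at z = 0. Lengths are in m, angles in rad, forces in N, time in s.
With the tool pointing down it reaches from about 0.35 to 0.775 m from the base axis. Payload 3.1 kg.
Tool frame: the origin (TCP) lies on the mounting face of the last link; the fingertips stand 173 mm ahead of it and the grasp point (between the pads) lies 155 mm ahead of it (robot.tcp_to_grasp is the z of the grasp point in the tool frame, in m); z points along the fingers, y is the line along which they close (so a half turn about z gives the same grasp; the last joint's range is limited). The gripper opens to 85 mm and grips with 20 to 120 N. Pads are 22 mm wide; open, the fingers measure 114 mm over their backs; the gripper's body (76 mm by 85 mm) begins 54 mm behind the grasp point. The pads swing forward as they close: fully open they stand 13 mm farther back than shut.
Start: joints at [1.076, 0.311, 0.014, 1.512, -0.004, 1.319, -0.027], TCP at [0.241, -0.495, 0.405] pointing down, gripper open.
Joint ranges: [-2.7, 2.7], [-0.3, 1.91], [-1.27, 1.3], [0.12, 2.57], [-1.44, 4.58], [0.2, 2.03], [-3.05, 3.05]. Speed limits (rad/s): [2.79, 2.79, 3.14, 3.14, 3.14, 3.14, 3.14].

INTERFACE

Orientations are given as a unit quaternion [x, y, z, w].
In Python, from plant import robot gives the robot as it stands. The module is installed in compiled form; this text tells all that it offers.
- The arm moves only by the tool play_rows, never from a script. Its argument "series" is a list that holds one entry, the list of rows, each a list of 7 numbers: the closure, from -1 (fully open) to 1 (shut), so that 0 is half open, then the shift along the tool's x, y, z in m, then the turn, a rotation vector about the tool's x, y, z in degrees. A call has 1 to 12 rows; each row shifts and turns the commanded pose from where the row before left it, along the tool's axes as they then stand; what a row does not reach is not made up. A row lasts 1/10 s, in which the tool goes at most 50 mm and 8.59 degrees, less where a joint would pass 70% of its speed; a pose out of reach is approached as far as the arm can. A call with a gripper value outside its range is refused whole. The fingers move at their own pace and stop on an object; the grip force is fixed at half the most. Time passes only in rows, so rows that do not move let the fingers close. It gives the time, the measured TCP pose, the force, the opening and the grip force at its end, in the units of the state.
- robot.sense(): the state, without advancing time (a new reading comes with each control period).
- robot.snapshot(name): name is "scene" or "top" or "wrist"; returns (picture, depth): 480x640x3 uint8, blue, green, red; 480x640 float32, m along the optical axis (not along the pixel's ray), 0 where there is no reading.
- robot.camera_info(name): a dict with "fx", "fy", "cx", "cy" (pixels), "dist" ([k1, k2, p1, p2, k3] as OpenCV has them; the pictures are not rectified), "R" (3x3) and "t" (3): a world point X has camera coordinates R X + t; the wrist camera has in their place "hand_eye" (4x4, takes a point from camera to tool coordinates, whose origin is the TCP and whose axes are the flange's). Camera axes: x right, y down, z forward; pixel columns grow to the right and rows downward; lengths in m; the calibration is good to about 2 mm. A picture is of the moment at which its call begins: read the wrist's pose just before it. camera_info takes no time and is no camera call.
- robot.finish_job(): hands the job in; it is judged then, once.
The state is a dict: "clock": time; "joint_positions": joint angles; "qvel": joint speeds; "tau": joint torques, N m; "eef_pos": TCP position; "ee_rot": TCP orientation; "contact_force": force on the tool from outside, world axes, zero at the start; "torque": the same for the moment, N m; "finger_gap": finger opening in m; "grasp_force": force on a finger pad.
Only numpy, scipy, OpenCV 4.12 (cv2) and the standard library are available. Lean on these libraries where they do the work, as an engineer would, in place of code of your own. Each camera call takes 0.05 s, during which the arm holds its last target. There are 200 camera calls.

TASK

Unscrew the red captive cap from the stud on the aluminium block and swing it aside on its arm by about a quarter turn, so that it stands beside its post. Then take the angle gauge by its handle, set the middle of its foot on the uneven sprung stud so that the stud is pressed partly down (neither slack nor bottomed), and rock the gauge until its hanging pointer settles on the red mark. Finish still holding the gauge there in the gripper, and leave the other things on the bench where they are.

Things in the scene. Friction and masses are not known exactly. Their poses are not given: they have to be found in the camera images.
- gauge: Pendulum angle gauge, loose, 0.40 kg, stands upright on the bench on its flat foot. Origin: middle of the foot's underside; z up; x is the direction its dial faces (there is a like dial on its -x side), y across the dial. Foot 70 mm (y) x 44 mm (x) x 12 mm; round dial 100 mm across, 16 mm thick, centre 66 mm up; on top a black upright block handle, 24 mm (y) x 20 mm (x), from 114 mm to 160 mm up. To be gripped by that handle across its y faces.
- gauge_grip (a point): Where to grip the gauge: middle of the handle, 140 mm above the underside of the foot.
- gauge_foot (a point): Middle of the underside of the gauge's foot.
- pointer (a joint): Angle (rad) of the black pointer about the gauge's own x axis through the dial centre. It hangs free as a pendulum and settles plumb in about half a second: 0 when the gauge stands upright, and tipping the gauge by +a about its x axis makes it -a. The pointer hangs down from the dial centre.
- mark (a joint): Angle (rad) of the red mark on the dial's lower edge, same axis and zero as the pointer (pointer is on mark when the two angles are equal). Set differently each time, always between 0.15 and 0.30; stiff, does not turn by itself. The mark is 6 mm wide.
- pointer_tip (a point): Tip of the pointer, 43.5 mm from the dial centre, on the +x dial.
- mark_mid (a point): Middle of the red mark, 43.5 mm from the dial centre, in the plane of the pointer; meets the pointer tip when the pointer is on the mark.
- stud_block: Fixed aluminium block, 28 mm tall, 115 mm (x) x 110 mm (y); origin on the bench under the stud's axis, z up. The block reaches from 35.5 mm behind (-x) to 79.5 mm ahead (+x) of the axis; the post of the cap's arm stands at x = +55 mm, y = 0. Round the stud a dark sleeve, 22 mm wide, its top 38 mm above the bench.
- stud_top (a point): Top of the brass stud, 18 mm wide, with a domed, slightly slanted, uneven head, hidden under the cap at the start; 50 mm above the bench when not pressed.
- stud (a joint): How far the stud is pressed down (m), 0 to 0.010. It is on a spring of 1.2 N per mm.
- cap (a joint): Turn (rad) of the red cap over the stud: 0 screwed on, 1.6 fully off (end stop), grows counter-clockwise seen from above. A steep quarter-turn thread lifts the cap and the bar of its arm 9 mm per rad. Drag 0.08 N m; stays where it is left. From 1.25 rad on it is off the thread.
- cap_grip (a point): On the cap's axis, 27 mm above the cap's underside and 13 mm below its top; where to grip. The cap is a plain upright cylinder, 34 mm wide, 40 mm tall; screwed on, its underside is 38 mm above the bench. The arm that joins it to the post is low at the cap's underside (5 mm thick, 9 mm wide), so grip above it.
- cap_arm (a joint): Swing (rad) of the arm that carries the cap, about the upright post: 0 with the cap over the stud, grows counter-clockwise seen from above, so the cap first moves to the block's -y side and, past 1.5 rad, stands beside the post; end stop 1.9. Drag 0.06 N m, stays where it is left. If the cap is held without turning while the arm swings, it screws back.
- cap_post (a point): The post's axis, the arm's hinge, 38 mm above the bench; the cap's axis is 55 mm from it.
- vial: Bystander: small amber jar, 28 mm wide, 55 mm tall; origin at its underside middle.
- bottle: Bystander: amber bottle, 60 mm wide, 130 mm tall; origin at its underside middle.
- spool: Bystander: blue plastic ring lying flat, 70 mm wide, 30 mm tall; origin at its underside middle.
- driver: Bystander: screwdriver with yellow handle, lying; origin at its underside.
- clips: Bystander: grey open box, 120 x 90 x 45 mm; origin at its underside middle.
- cup: Bystander: white plastic cup, 72 mm wide, 75 mm tall; origin at its underside middle.
- roller: Bystander: black pump roller, 52 mm wide, 38 mm tall; origin at its underside middle.
Things that resemble listed ones, but are neither listed nor needed, are in the scene too. Several things look just like the stud_block: the one meant starts farthest from the robot's base.

How it is judged:
On the way, in this order (a step that is already met when the one before it is completed fails the run):
1. the cap is unscrewed (value of joint cap above 1.2 rad and value of joint cap_arm below 0.4 rad), for 0.1 s.
2. the cap is swung aside (value of joint cap_arm above 1.2 rad), for 0.2 s.
3. the gauge's foot presses the stud partly down (value of joint stud between 0.0015 and 0.0085 m and contact force between gauge and stud_block above 1 N and horizontal distance between gauge_foot and stud_top below 0.012 m), for 0.2 s.
At the end, for the whole second after the job is handed in: The gripper holds the gauge with the middle of its foot within 12 mm of the stud, the stud pressed 1.5 to 8.5 mm, the pointer tip at rest within 3 mm of the middle of the red mark, and the cap still swung aside by more than 1.2 rad (all of step 3 and value of joint cap_arm above 1.2 rad and distance between pointer_tip and mark_mid below 0.003 m and contact force between gauge and the fingers above 1 N and height (world z) of gauge_foot between 0.038 and 0.052 m and linear speed of gauge below 0.02 m/s and velocity of joint pointer between -0.3 and 0.3 rad/s); the arm keeps its last pose, push and grip.
It fails at once if a bystander is moved by more than 30 mm (distance of any of vial, bottle, spool, driver, clips, cup, roller from where it was at the start of the episode above 0.03 m).
It also fails if it takes over 70 s, if anything falls off the work surface, if the arm or the gripper's body presses on something with over 40 N, if the wrist force passes 120 N, or if a joint passes its speed limit or range.

## Working session

There is one attempt and no reset: what is moved stays moved. The work goes in short steps, Python scripts to look and compute and a tool call to move; the robot and the scene stay as the last step left them, time stands still between calls to the robot, and variables do not carry over. Pictures are saved under pics/ and viewed, at most 10 in all, crops included, and the job is handed in when it is done.

Besides the shell and the picture viewer there is one more tool, called as name([rows], argument=value, ...), one row to a line, values as JSON. play_rows: Moves the arm, as the interface text tells. Its arguments: {"type":"object","properties":{"series":{"type":"array"}},"required":["series"]}

```bash
mkdir -p pics; cat > h.py <<'E'
import numpy as np, cv2
from scipy.spatial.transform import Rotation as Rn
from plant import robot
def cam(n):
    c=robot.camera_info(n); K=np.array([[c['fx'],0,c['cx']],[0,c['fy'],c['cy']],[0,0,1.]])
    return c,K,np.array(c['dist'],float)
def pose():
    s=robot.sense(); T=np.eye(4); T[:3,:3]=Rn.from_quat(s['ee_rot']).as_matrix(); T[:3,3]=s['eef_pos']; return T
def c2w(n,T=None):
    c,K,d=cam(n); M=np.eye(4)
    if n=='wrist': return T@np.array(c['hand_eye'])
    M[:3,:3]=c['R']; M[:3,3]=c['t']; return np.linalg.inv(M)
def ray(n,uv,T=None):
    c,K,d=cam(n); p=cv2.undistortPoints(np.array(uv,float).reshape(-1,1,2),K,d).reshape(-1,2)
    M=c2w(n,T); return M[:3,3],np.c_[p,np.ones(len(p))]@M[:3,:3].T
def atz(n,uv,z,T=None):
    o,r=ray(n,uv,T); return o+r*((z-o[2])/r[:,2])[:,None]
def cloud(n,D,T=None):
    v,u=np.mgrid[0:480,0:640]; o,r=ray(n,np.c_[u.ravel(),v.ravel()],T)
    return (o+r*D.reshape(-1,1)).reshape(480,640,3)
def px(n,X,T=None):
    c,K,d=cam(n); M=np.linalg.inv(c2w(n,T)); return cv2.projectPoints(np.array(X,float).reshape(-1,1,3),cv2.Rodrigues(M[:3,:3])[0],M[:3,3],K,d)[0].reshape(-1,2)
E
python3 - <<'E'
from h import *
s=robot.sense(); print(s)
for n in ['scene','top']:
    I,D=robot.snapshot(n); cv2.imwrite(f'pics/{n}0.png',I); np.save(f'{n}0.npy',D); c=robot.camera_info(n); print(n,c2w(n)[:3])
print(robot.camera_info('wrist'))
E
```

```text
{'clock': 0.0, 'joint_positions': array([ 1.07633296,  0.3117232 ,  0.01399678,  1.51306761, -0.00442526,
        1.31917927, -0.02723173]), 'qvel': array([-1.42205679e-03,  1.43008904e-03,  8.31415863e-05,  1.78935620e-04,
       -2.75399285e-04, -8.36868146e-04,  1.92402380e-03]), 'tau': array([-3.10383621e-04, -3.79912269e+01,  1.46131357e-01, -2.30590206e+01,
        1.21558420e-02,  1.36078199e-02,  1.28772930e-05]), 'eef_pos': array([ 0.24048606, -0.49428078,  0.40361768]), 'ee_rot': array([ 9.74480413e-01,  2.24469483e-01, -2.98916217e-04, -1.13451236e-03]), 'contact_force': array([-0.59729988, -0.13931659,  1.04476693]), 'torque': array([ 0.02302154,  0.00836598, -0.01462682]), 'grasp_force': 0.0, 'finger_gap': 0.08525619862109399}
scene [[-0.54268338  0.45810044 -0.70401615  1.40500749]
 [ 0.83975638  0.31331289 -0.44344588  0.52553599]
 [ 0.01743459 -0.83185276 -0.55472247  0.78780737]]
top [[-0.02020116 -0.99261514  0.11961228  0.31015727]
 [-0.99975222  0.02117393  0.00686724 -0.01340224]
 [-0.00934919 -0.11944391 -0.99279693  1.751598  ]]
{'fx': 340.97999167083856, 'fy': 340.97999167083856, 'cx': 315.66879061376375, 'cy': 246.0517930560476, 'dist': array([-0.05576567,  0.        ,  0.        ,  0.        ,  0.        ]), 'hand_eye': array([[-9.67483337e-04, -9.62852044e-01, -2.70027785e-01,
         6.84213652e-02],
       [ 9.99999318e-01, -1.10833663e-03,  3.69152795e-04,
        -5.50905537e-04],
       [-6.54721208e-04, -2.70027243e-01,  9.62852460e-01,
         3.08241137e-02],
       [ 0.00000000e+00,  0.00000000e+00,  0.00000000e+00,
         1.00000000e+00]])}
```

View pics/scene0.png

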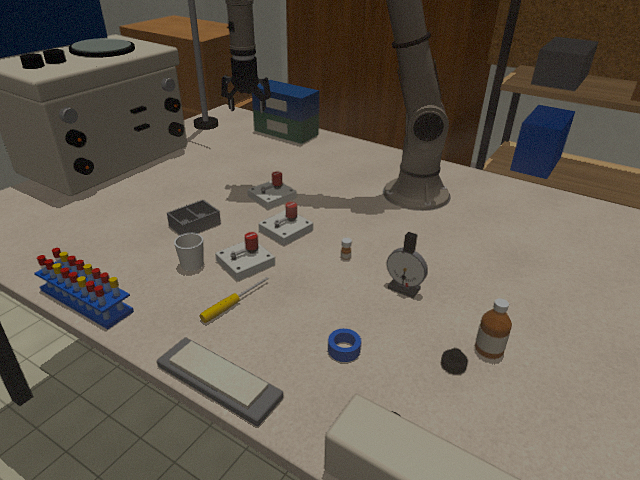

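View pics/top0.png

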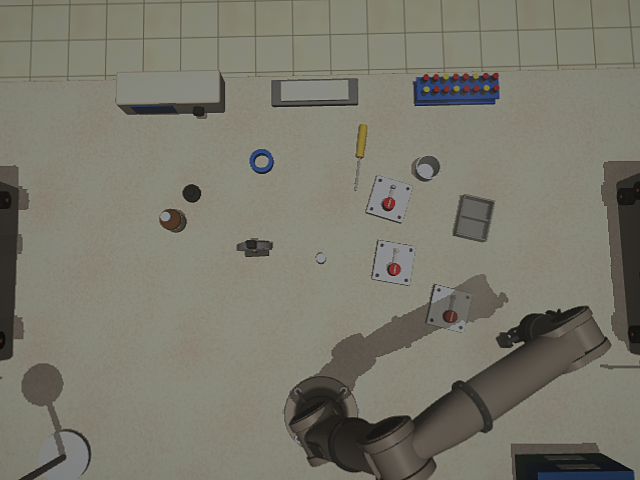

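```bash
python3 - <<'E'
from h import *
I=cv2.imread('pics/top0.png'); D=np.load('top0.npy'); P=cloud('top',D)
b,g,r=[I[...,i].astype(int) for i in range(3)]
red=((r>90)&(r>1.8*g)&(r>1.8*b)).astype(np.uint8); red[:150]=0
n,l,st,ce=cv2.connectedComponentsWithStats(red)
for i in range(1,n):
    if st[i,4]>20:
        q=P[l==i]; h=q[:,2]>0.07; t=atz('top',[ce[i]],.078)[0]; print('red',ce[i].round(1),st[i,4],q[h].mean(0).round(4),h.sum(),t.round(4),np.hypot(*t[:2]).round(3))
# block 1 top face plane at z~.028
for (u,v) in [(389,203),(394,262)]:
    m=np.zeros((480,640),bool); m[v-40:v+40,u-40:u+40]=1
    q=P[m&(P[...,2]>.018)&(P[...,2]<.034)]
    R=cv2.minAreaRect(q[:,:2].astype(np.float32)*1000); print('block',R)
for nm,(u0,u1,v0,v1) in dict(gauge=(225,285,225,270)).items():
    q=P[v0:v1,u0:u1].reshape(-1,3); q=q[q[:,2]>.05]
    hh=q[q[:,2]>.15]; print('handle',hh.mean(0),hh.min(0),hh.max(0),len(hh)); d=q[(q[:,2]>.08)&(q[:,2]<.125)]; print(cv2.minAreaRect(d[:,:2].astype(np.float32)*1000))
for nm,(u,v) in dict(vial=(321,258),cup=(426,167),drv=(357,185),drv2=(361,140),clips=(474,218),bottle=(172,219),roller=(192,192),spool=(261,161)).items(): print(nm,P[v,u].round(3))
S=cv2.imread('pics/scene0.png'); cv2.imwrite('pics/g1.png',np.hstack([cv2.resize(S[220:310,370:450],None,fx=5,fy=5,interpolation=2),cv2.resize(S[200:290,205:285],None,fx=5,fy=5,interpolation=2)]))
E
```

```text
red [388.8 202.7] 83 [ 0.587  -0.2007  0.0783] 80 [ 0.5868 -0.201   0.078 ] 0.62
red [394.2 269. ] 82 [ 0.3985 -0.2073  0.0986] 81 [ 0.3996 -0.2097  0.078 ] 0.451
block ((597.16455078125, -215.38919067382812), (212.31011962890625, 235.42523193359375), 88.82373809814453)
block ((419.25897216796875, -225.50816345214844), (237.1405487060547, 187.2605743408203), 5.0314459800720215)
handle [0.45293168 0.15995966 0.34130333] [ 0.31015727 -0.01340224  0.15073469] [0.48073655 0.19363913 1.751598  ] 79
((469.5601806640625, 183.06422424316406), (23.466690063476562, 95.30323791503906), 3.3849756717681885)
vial [ 0.436 -0.006  0.055]
cup [ 0.704 -0.323  0.003]
drv [ 0.656 -0.118 -0.005]
drv2 [ 0.786 -0.132  0.021]
clips [ 0.543 -0.448  0.041]
bottle [0.55  0.406 0.103]
roller [0.637 0.364 0.042]
spool [0.732 0.166 0.008]
```

View pics/g1.png

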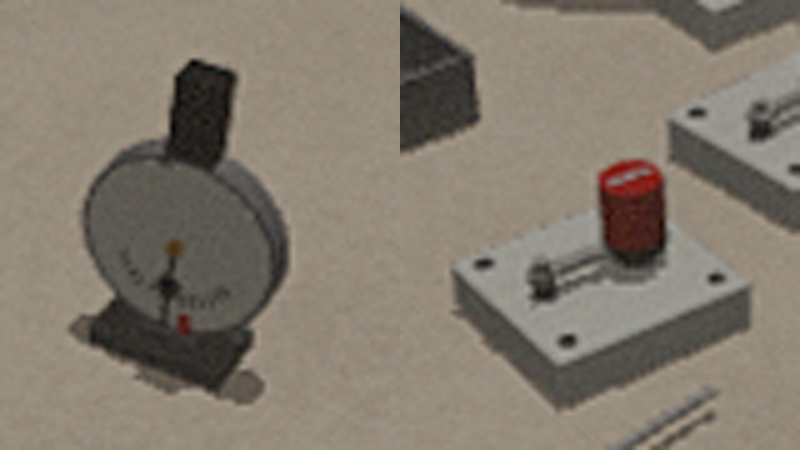

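Candidates for the block are the red caps at top pixels (389,203), (394,269) and (450,316). I take (389,203), which has the largest reach at 0.62 m. The crop shows its cap, with the post ahead of it on the +x side. The gauge's mark sits right of the pointer on the dial that faces the camera, so gauge +x is about world +x.

play_rows([
  [[-1,0.044,-0.0112,0.0044,0,0,0],[-1,0.044,-0.0112,0.0044,0,0,0],[-1,0.044,-0.0112,0.0044,0,0,0],[-1,0.044,-0.0112,0.0044,0,0,0],[-1,0.044,-0.0112,0.0044,0,0,0],[-1,0.044,-0.0112,0.0044,0,0,0],[-1,0.044,-0.0112,0.0044,0,0,0],[-1,0.044,-0.0112,0.0044,0,0,0],[-1,0.044,-0.0112,0.0044,0,0,0],[-1,0.044,-0.0112,0.0044,0,0,0]],
])

```text
clock: 1.1
eef_pos: [0.5883, -0.2001, 0.3599]
ee_rot: [0.974, 0.224, -0.001, -0.0]
contact_force: [0.6, -0.1, 0.3]
finger_gap: 0.0856
grasp_force: 0.0
```

play_rows([
  [[-1,0,0,0,0,0,6.5],[-1,0,0,0,0,0,6.5],[-1,0,0,0,0,0,6.5],[-1,0,0,0,0,0,6.5],[-1,0,0,0,0,0,0],[-1,0,0,0,0,0,0]],
])

```text
clock: 1.7
eef_pos: [0.5872, -0.2013, 0.3602]
ee_rot: [1.0, 0.001, -0.0, -0.0]
contact_force: [-0.2, -0.7, -0.0]
finger_gap: 0.0851
grasp_force: 0.0
```

```bash
python3 - <<'E'
from h import *
T=pose(); s=robot.sense(); print(T[:3].round(4),s['joint_positions'].round(3),s['clock'])
I,D=robot.snapshot('wrist'); cv2.imwrite('pics/w1.png',I); np.save('w1.npy',D); np.save('w1T.npy',T)
P=cloud('wrist',D,T); b,g,r=[I[...,i].astype(int) for i in range(3)]
red=(r>70)&(r>1.8*g)&(r>1.8*b)&(D>0)
q=P[red&(P[...,2]>.07)]; print('captop',len(q),q.mean(0),cv2.minEnclosingCircle(q[:,:2].astype(np.float32)*1000))
q=P[(D>0)&(abs(P[...,2]-.028)<.004)&(np.hypot(P[...,0]-.6,P[...,1]+.2)<.1)]; print('block',len(q),np.median(q[:,2]),cv2.minAreaRect(q[:,:2].astype(np.float32)*1000))
E
```

```text
[[ 1.000e+00  1.500e-03 -1.000e-03  5.872e-01]
 [ 1.500e-03 -1.000e+00  2.000e-04 -2.013e-01]
 [-1.000e-03 -2.000e-04 -1.000e+00  3.602e-01]] [ 0.364  0.485 -0.092  1.37   0.045  1.289 -1.3  ] 1.7
captop 1237 [ 0.5886942  -0.20483282  0.07820316] ((588.1931762695312, -204.9164581298828), 16.44858169555664)
block 13166 0.028039198682484057 ((608.5673828125, -211.7371063232422), (110.58694458007812, 115.73177337646484), 71.6134033203125)
```

View pics/w1.png

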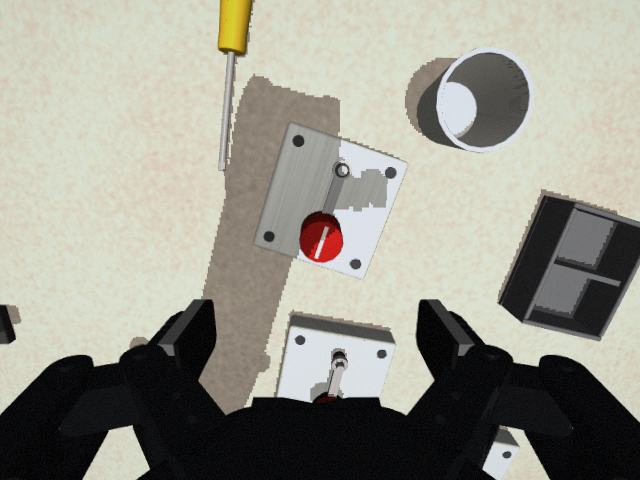

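play_rows([
  [[-1,0.001,0.0035,0.025,0,0,0],[-1,0,0,0.03,0,0,0],[-1,0,0,0.03,0,0,0],[-1,0,0,0.03,0,0,0],[-1,0,0,0.021,0,0,0],[-1,0,0,0,0,0,0],[1,0,0,0,0,0,0],[1,0,0,0,0,0,0],[1,0,0,0,0,0,0],[1,0,0,0,0,0,0],[1,0,0,0,0,0,0],[1,0,0,0,0,0,0]],
])

```text
clock: 2.95
eef_pos: [0.5888, -0.2051, 0.2262]
ee_rot: [1.0, -0.0, 0.001, 0.0]
contact_force: [-1.3, 0.2, 5.4]
finger_gap: 0.0323
grasp_force: 59.1
```

play_rows([
  [[1,0,0,-0.0013,0,0,-8.1],[1,0,0,-0.0013,0,0,-8.1],[1,0,0,-0.0013,0,0,-8.1],[1,0,0,-0.0013,0,0,-8.1],[1,0,0,-0.0013,0,0,-8.1],[1,0,0,-0.0013,0,0,-8.1],[1,0,0,-0.0013,0,0,-8.1],[1,0,0,-0.0013,0,0,-8.1],[1,0,0,-0.0013,0,0,-8.1],[1,0,0,-0.0013,0,0,-8.1],[1,0,0,-0.0013,0,0,-8.1],[1,0,0,0,0,0,0]],
])

```text
clock: 4.15
eef_pos: [0.5877, -0.2057, 0.2399]
ee_rot: [0.713, 0.702, -0.001, -0.0]
contact_force: [-3.2, 0.2, 7.5]
finger_gap: 0.0324
grasp_force: 59.6
```

```bash
python3 - <<'E'
from h import *
T=pose(); s=robot.sense(); print(T[:3].round(4),s)
I,D=robot.snapshot('top'); P=cloud('top',D); b,g,r=[I[...,i].astype(int) for i in range(3)]
red=(r>70)&(r>1.8*g)&(r>1.8*b)&(D>0); red[:150]=0
q=P[red&(np.hypot(P[...,0]-.5885,P[...,1]+.205)<.03)]; print(len(q), q.max(0) if len(q) else '')
E
```

```text
[[ 1.550e-02  9.999e-01 -1.100e-03  5.877e-01]
 [ 9.999e-01 -1.550e-02 -8.000e-04 -2.057e-01]
 [-8.000e-04 -1.100e-03 -1.000e+00  2.399e-01]] {'clock': 4.15, 'joint_positions': array([ 0.60566322,  0.63428673, -0.45334718,  1.50195039,  0.30058429,
        1.07564155,  0.06972118]), 'qvel': array([-0.01205912, -0.00246662,  0.0131874 ,  0.00164462, -0.01306624,
       -0.00527211, -0.06410123]), 'tau': array([-3.96618191e-01, -4.33286047e+01, -6.09153226e+00, -1.93254197e+01,
       -2.73345789e-02, -1.01082243e+00,  4.49366849e-01]), 'eef_pos': array([ 0.58771342, -0.20566182,  0.23992614]), 'ee_rot': array([ 7.12565813e-01,  7.01604955e-01, -6.61934892e-04, -1.07603878e-04]), 'contact_force': array([-3.17777048,  0.20988427,  7.52217369]), 'torque': array([-0.08837691,  0.57273326, -0.00576722]), 'grasp_force': 59.5748895406723, 'finger_gap': 0.03239742029795875}
0
```

play_rows([
  [[1,-0.0067,-0.0017,0,0,0,-7.2],[1,-0.0067,-0.0017,0,0,0,-7.2],[1,-0.0067,-0.0017,0,0,0,-7.2],[1,-0.0067,-0.0017,0,0,0,-7.2],[1,-0.0067,-0.0017,0,0,0,-7.2],[1,-0.0067,-0.0017,0,0,0,-7.2],[1,-0.0067,-0.0017,0,0,0,-7.2],[1,-0.0067,-0.0017,0,0,0,-7.2],[1,-0.0067,-0.0017,0,0,0,-7.2],[1,-0.0067,-0.0017,0,0,0,-7.2],[1,-0.0067,-0.0017,0,0,0,-7.2],[1,-0.0067,-0.0017,0,0,0,-7.2]],
])

```text
clock: 5.4
eef_pos: [0.6196, -0.274, 0.2401]
ee_rot: [0.038, 0.999, -0.0, 0.0]
contact_force: [-1.5, -0.4, 5.2]
finger_gap: 0.0321
grasp_force: 59.6
```

play_rows([
  [[0,0,0,0,0,0,0],[0,0,0,0,0,0,0],[0,0,0,0,0,0,0],[0,0,0,0,0,0,0],[0,0,0,-0.01,0,0,0],[0,0,0,-0.03,0,0,0],[0,0,0,-0.03,0,0,0],[0,0,0,-0.03,0,0,0],[-1,0,0,-0.03,0,0,0],[-1,0,0,0,0,0,0],[-1,0,0,0,0,0,0],[-1,0,0,0,0,0,0]],
])

```text
clock: 6.6
eef_pos: [0.6191, -0.2734, 0.3681]
ee_rot: [0.04, 0.999, 0.0, -0.001]
contact_force: [-0.6, 0.2, -0.2]
finger_gap: 0.0853
grasp_force: 0.0
```

```bash
python3 - <<'E'
from h import *
T=pose(); s=robot.sense(); print(T[:3].round(4),s['joint_positions'].round(3),s['clock'])
I,D=robot.snapshot('wrist'); cv2.imwrite('pics/w2.png',I)
P=cloud('wrist',D,T); b,g,r=[I[...,i].astype(int) for i in range(3)]
red=(r>70)&(r>1.8*g)&(r>1.8*b)&(D>0)
q=P[red&(P[...,2]>.08)]; print('captop',len(q),q.mean(0),cv2.minEnclosingCircle(q[:,:2].astype(np.float32)*1000))
m=(np.hypot(P[...,0]-.588,P[...,1]+.205)<.02)&(P[...,2]>.043)&(P[...,2]<.056)&(D>0); q=P[m]; print('stud',len(q),q.mean(0),q.max(0), cv2.minEnclosingCircle(q[:,:2].astype(np.float32)*1000) if len(q) else '')
E
```

```text
[[-9.968e-01  7.930e-02 -1.800e-03  6.191e-01]
 [ 7.930e-02  9.969e-01  1.000e-04 -2.734e-01]
 [ 1.800e-03 -0.000e+00 -1.000e+00  3.681e-01]] [ 0.807  0.722 -0.807  1.145  0.501  1.467  1.576] 6.6
captop 1282 [ 0.62064585 -0.27412595  0.09185159] ((621.2630004882812, -274.1888732910156), 16.533536911010742)
stud 353 [ 0.58775232 -0.20640488  0.04809567] [ 0.59678954 -0.19707745  0.05123378] ((588.1019287109375, -205.7457275390625), 9.04999828338623)
```

View pics/w2.png

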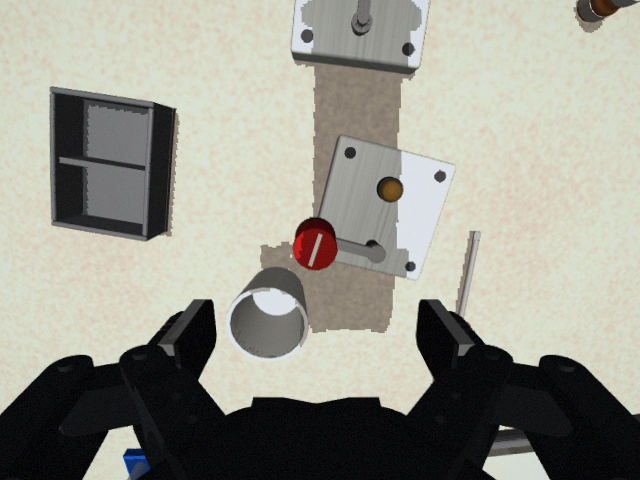

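play_rows([
  [[-1,0.0245,0.0397,0.002,0,0,0],[-1,0.0245,0.0397,0.002,0,0,0],[-1,0.0245,0.0397,0.002,0,0,0],[-1,0.0245,0.0397,0.002,0,0,0],[-1,0.0245,0.0397,0.002,0,0,0],[-1,0.0245,0.0397,0.002,0,0,0],[-1,0.0245,0.0397,0.002,0,0,0],[-1,0.0245,0.0397,0.002,0,0,0],[-1,0.0245,0.0397,0.002,0,0,0],[-1,0.0245,0.0397,0.002,0,0,0],[-1,0.0245,0.0397,0.002,0,0,0],[-1,0,0,0,0,0,-4.5]],
])

```text
clock: 7.85
eef_pos: [0.3805, 0.1895, 0.3468]
ee_rot: [-0.007, 1.0, 0.001, -0.001]
contact_force: [0.5, 0.2, -0.0]
finger_gap: 0.0855
grasp_force: 0.0
```

play_rows([
  [[-1,0,0,0.03,0,0,0],[-1,0,0,0.04,0,0,0],[-1,0,0,0.04,0,0,0],[-1,0,0,0,0,0,0],[-1,0,0,0,0,0,0]],
])

```text
clock: 8.35
eef_pos: [0.385, 0.1833, 0.2368]
ee_rot: [0.0, 1.0, -0.0, -0.001]
contact_force: [-0.1, -0.5, -0.2]
finger_gap: 0.0855
grasp_force: 0.0
```

```bash
python3 - <<'E'
from h import *
T=pose(); s=robot.sense(); print(T[:3].round(4),s['joint_positions'].round(3),s['clock'])
I,D=robot.snapshot('wrist'); cv2.imwrite('pics/w3.png',I); np.save('w3.npy',D); np.save('w3T.npy',T)
P=cloud('wrist',D,T); b,g,r=[I[...,i].astype(int) for i in range(3)]
reg=(D>0)&(abs(P[...,0]-.475)<.06)&(abs(P[...,1]-.18)<.08)
h=P[reg&(P[...,2]>.156)&(P[...,2]<.17)]; print('htop',len(h),h.mean(0),cv2.minAreaRect(h[:,:2].astype(np.float32)*1000))
d=P[reg&(P[...,2]>.03)&(P[...,2]<.11)]
A=np.c_[d[:,1],d[:,2],np.ones(len(d))]
for _ in range(4):
    k=np.linalg.lstsq(A,d[:,0],rcond=None)[0]; e=abs(A@k-d[:,0])<.004; A,d=A[e],d[e]
print('dial plane x=ay+bz+c',k,len(d),d.min(0),d.max(0))
red=reg&(r>70)&(r>1.8*g)&(r>1.8*b); v,u=np.nonzero(red); print('red',len(u),u.mean(),v.mean(),P[red].mean(0))
f=P[reg&(abs(P[...,2]-.012)<.003)]; print('foot',len(f),cv2.minAreaRect(f[:,:2].astype(np.float32)*1000))
E
```

```text
[[-1.000e+00  1.000e-04 -2.400e-03  3.850e-01]
 [ 1.000e-04  1.000e+00 -0.000e+00  1.833e-01]
 [ 2.400e-03 -0.000e+00 -1.000e+00  2.368e-01]] [ 0.322  0.417 -0.985  2.031  0.436  0.921  0.674] 8.35
htop 0 [nan nan nan] ((0.0, 0.0), (0.0, 0.0), 0.0)
dial plane x=ay+bz+c [-0.07849435 -0.68964493  0.49913737] 143 [0.45836268 0.1380254  0.03002817] [0.46574538 0.196731   0.0374956 ]
red 22 320.8181818181818 395.6363636363636 [0.46245201 0.18676904 0.0285902 ]
foot 2819 ((463.7087707519531, 178.41616821289062), (28.387805938720703, 70.1966552734375), 1.6650753021240234)<stdin>:6: RuntimeWarning: Mean of empty slice.
  ret = um.true_divide(
```

View pics/w3.png

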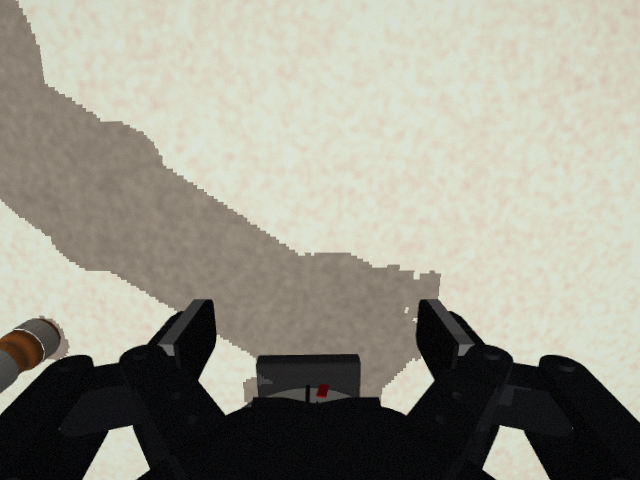

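```bash
python3 - <<'E'
from h import *
T=np.load('w3T.npy'); I=cv2.imread('pics/w3.png'); D=np.load('w3.npy'); P=cloud('wrist',D,T)
b,g,r=[I[...,i].astype(int) for i in range(3)]
w=I[383:400,290:345].astype(int)
print(w.sum(2)[6:14:2]//3)
red=(r>60)&(r>1.8*g)&(r>1.8*b); red[:380]=0;red[400:]=0; red[:,:300]=0; red[:,340:]=0
v,u=np.nonzero(red); print(u.mean(),v.mean(),u.min(),u.max(),v.min(),v.max())
for row in (388,391,394,397):
  # intersect with plane x=.4715-.009
  o,rr=ray('wrist',[[308,row],[u[v==row].mean() if (v==row).any() else 322,row]],T); X=o+rr*((.4625-o[0])/rr[:,0])[:,None]; print(row,X.round(4).tolist())
E
```

```text
[[52 58 58 72 79 80 77 78 81 80 80 79 80 74 80 49 16  6  1 18 72 83 80 79
  77 80 78 82 41 24 26 29 23 24 21 25 28 19 43 35 40 35 35 35 34 34 37 37
  33 37 35 38 31 37 33]
 [79 81 82 81 83 83 77 81 81 83 82 81 78 81 82 43 12  5  1 13 71 81 81 81
  85 79 83 47 27 25 20 25 24 22 27 21 33 40 79 80 83 82 79 81 81 80 70 46
  32 36 35 36 32 35 36]
 [80 81 80 80 80 83 83 79 78 81 80 81 83 79 83 41 11  5  5 17 72 80 80 81
  79 79 66 35 31 29 24 26 23 25 21 27 20 81 80 82 83 82 84 82 82 82 82 84
  82 79 81 80 68 47 40]
 [79 81 86 79 81 80 84 80 76 81 77 76 83 80 80 42 16  6  1 32 72 78 80 77
  78 80 58 44 38 30 29 27 27 22 26 28 52 79 78 82 80 81 81 80 79 81 81 80
  81 78 80 85 79 79 82]]
322.0210526315789 391.41052631578947 316 328 385 397
388 [[0.4625, 0.1786, 0.0213], [0.4625, 0.1881, 0.0213]]
391 [[0.4625, 0.1787, 0.0242], [0.4625, 0.1874, 0.0242]]
394 [[0.4625, 0.1788, 0.027], [0.4625, 0.187, 0.027]]
397 [[0.4625, 0.1788, 0.0298], [0.4625, 0.1881, 0.0298]]
```

play_rows([
  [[-1,0,0,-0.04,0,0,0],[-1,0,0,-0.045,0,0,0],[-1,0,0,-0.045,0,0,0],[-1,-0.043,-0.0025,0,0,0,0],[-1,-0.043,-0.0025,0,0,0,0],[-1,0,0,0,0,0,0],[-1,0,0,0,0,0,0]],
])

```text
clock: 9.1
eef_pos: [0.4723, 0.1781, 0.3687]
ee_rot: [0.001, 1.0, 0.001, 0.001]
contact_force: [0.2, 0.2, 0.1]
finger_gap: 0.0851
grasp_force: 0.0
```

```bash
python3 - <<'E'
from h import *
T=pose(); s=robot.sense(); print(T[:3].round(4),s['joint_positions'].round(3),s['clock'])
I,D=robot.snapshot('wrist'); cv2.imwrite('pics/w4.png',I); np.save('w4.npy',D)
P=cloud('wrist',D,T)
reg=(D>0)&(abs(P[...,0]-.475)<.06)&(abs(P[...,1]-.18)<.08)
h=P[reg&(P[...,2]>.154)&(P[...,2]<.17)]; print('htop',len(h),h.mean(0),cv2.minAreaRect(h[:,:2].astype(np.float32)*1000))
f=P[reg&(abs(P[...,2]-.012)<.003)]; print('foot',len(f),cv2.minAreaRect(f[:,:2].astype(np.float32)*1000))
d=P[reg&(P[...,2]>.07)&(P[...,2]<.12)]; print('dial',len(d),cv2.minAreaRect(d[:,:2].astype(np.float32)*1000))
E
```

```text
[[-1.      0.0028  0.0018  0.4723]
 [ 0.0028  1.      0.0024  0.1781]
 [-0.0018  0.0024 -1.      0.3687]] [ 0.388  0.417 -1.041  1.666  0.373  1.273  0.841] 9.1
htop 1493 [0.47122185 0.17861784 0.15957355] ((472.3789978027344, 178.50990295410156), (24.21318817138672, 20.13734245300293), 89.53756713867188)
foot 1139 ((459.3103332519531, 177.9335479736328), (17.529672622680664, 69.23670959472656), 0.7904576659202576)
dial 3311 ((470.0814208984375, 178.0966796875), (21.823509216308594, 98.52361297607422), 0.8804829716682434)
```

View pics/w4.png

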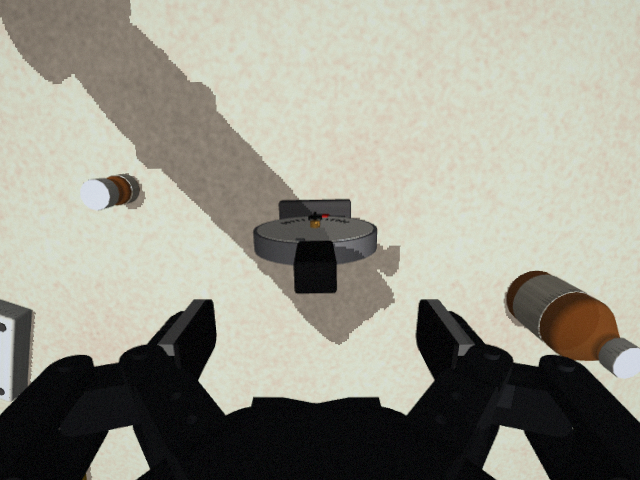

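The wrist view shows the handle top at about (315,268), centred under the tool. The mark is at 0.21 rad on the +y side.

play_rows([
  [[-1,0,0.0004,0.03,0,0,0],[-1,0,0,0.03,0,0,0],[-1,0,0,0.012,0,0,0],[-1,0,0,0,0,0,0],[1,0,0,0,0,0,0],[1,0,0,0,0,0,0],[1,0,0,0,0,0,0],[1,0,0,0,0,0,0],[1,0,0,0,0,0,0],[1,0,0,0,0,0,0],[1,0,0,0,0,0,0]],
])

```text
clock: 10.25
eef_pos: [0.4717, 0.1786, 0.2958]
ee_rot: [0.001, 1.0, -0.0, 0.001]
contact_force: [-0.2, -1.9, 6.1]
finger_gap: 0.0235
grasp_force: 59.7
```

play_rows([
  [[1,0,0,-0.03,0,0,0],[1,0,0,-0.04,0,0,0],[1,0,0,-0.04,0,0,0],[1,0,0,0,0,0,0]],
])

```text
clock: 10.65
eef_pos: [0.4725, 0.1802, 0.4094]
ee_rot: [0.0, 1.0, 0.002, 0.004]
contact_force: [1.5, 0.8, -4.9]
finger_gap: 0.0233
grasp_force: 60.4
```

play_rows([
  [[1,-0.0058,-0.019,0,0,0,0],[1,-0.0116,-0.0384,0,0,0,0],[1,-0.0116,-0.0384,0,0,0,0],[1,-0.0116,-0.0384,0,0,0,0],[1,-0.0116,-0.0384,0,0,0,0],[1,-0.0116,-0.0384,0,0,0,0],[1,-0.0116,-0.0384,0,0,0,0],[1,-0.0116,-0.0384,0,0,0,0],[1,-0.0116,-0.0384,0,0,0,0],[1,-0.0116,-0.0384,0,0,0,0],[1,-0.0061,-0.0194,0,0,0,0],[1,0,0,0,0,0,0]],
])

```text
clock: 11.85
eef_pos: [0.587, -0.2117, 0.4006]
ee_rot: [0.005, 1.0, -0.001, -0.003]
contact_force: [-0.5, -0.9, -4.5]
finger_gap: 0.0231
grasp_force: 60.4
```

```bash
python3 - <<'E'
from h import *
T=pose(); s=robot.sense(); print(T[:3].round(4),s['joint_positions'].round(3),s['contact_force'],s['finger_gap'],s['clock'])
E
```

```text
[[-0.9999  0.0095 -0.0056  0.587 ]
 [ 0.0095  1.     -0.0019 -0.2117]
 [ 0.0056 -0.0019 -1.      0.4006]] [ 0.847  0.625 -0.917  1.268  0.487  1.479  1.542] [-0.49045029 -0.89274148 -4.48054947] 0.02310293864856242 11.85
```

play_rows([
  [[1,0,0,0,0,0,0],[1,0,0,0.02,0,0,0],[1,0,0,0.02,0,0,0],[1,0,0,0.008,0,0,0],[1,0,0,0,0,0,0],[1,0,0,0,0,0,0],[1,0,0,0,0,0,0]],
])

```text
clock: 12.55
eef_pos: [0.5878, -0.205, 0.3583]
ee_rot: [0.0, 1.0, -0.0, 0.001]
contact_force: [0.6, -0.3, -5.0]
finger_gap: 0.0237
grasp_force: 60.2
```

```bash
python3 - <<'E'
from h import *
T=pose(); s=robot.sense(); print(T[:3].round(4),s['contact_force'],s['clock'])
print('foot est',(T[:3,3]+.296*T[:3,2]).round(4))
I,D=robot.snapshot('wrist'); P=cloud('wrist',D,T); cv2.imwrite('pics/w5.png',I)
reg=(D>0)&(np.hypot(P[...,0]-.588,P[...,1]+.2055)<.06)
# handle, dial faces & foot seen by wrist
for nm,a,b_ in (('dial',.10,.17),('foot',.064,.076)):
    q=P[reg&(P[...,2]>a)&(P[...,2]<b_)]; print(nm,len(q),cv2.minAreaRect(q[:,:2].astype(np.float32)*1000))
S,_=robot.snapshot('scene'); c=px('scene',[[.588,-.2055,.1]])[0].astype(int); print(c); cv2.imwrite('pics/s5.png',cv2.resize(S[c[1]-60:c[1]+50,c[0]-60:c[0]+60],None,fx=5,fy=5,interpolation=2))
E
```

```text
[[-1.000e+00  4.000e-04  2.200e-03  5.878e-01]
 [ 4.000e-04  1.000e+00 -3.000e-04 -2.050e-01]
 [-2.200e-03 -3.000e-04 -1.000e+00  3.583e-01]] [ 0.58299251 -0.31484298 -4.96033777] 12.55
foot est [ 0.5885 -0.2051  0.0623]
dial 6991 ((586.0968627929688, -204.98757934570312), (21.968700408935547, 100.11177825927734), 0.4825637936592102)
foot 2003 ((575.95751953125, -205.24136352539062), (18.44607925415039, 70.08877563476562), 0.46129846572875977)
[250 226]
```

View pics/s5.png

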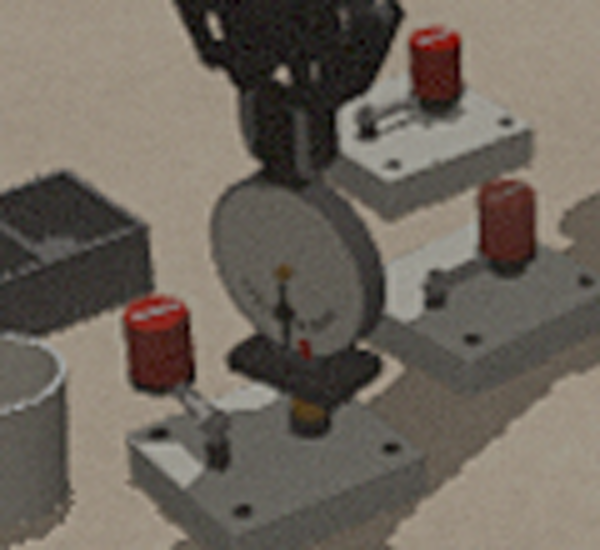

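play_rows([
  [[1,0,0,0.008,0,0,0],[1,0,0,0.004,0,0,0],[1,0,0,0.0025,0,0,0],[1,0,0,0.0025,0,0,0],[1,0,0,0,0,0,0],[1,0,0,0,0,0,0],[1,0,0,0,0,0,0]],
])

```text
clock: 13.35
eef_pos: [0.5874, -0.2055, 0.3405]
ee_rot: [0.001, 1.0, -0.0, 0.0]
contact_force: [-2.2, 0.9, 0.6]
finger_gap: 0.0235
grasp_force: 61.0
```

play_rows([
  [[1,0,0.0103,0.0002,2,0,0],[1,0,0.0103,0.0002,2,0,0],[1,0,0.0103,0.0002,2,0,0],[1,0,0.0103,0.0002,2,0,0],[1,0,0.0103,0.0002,2,0,0],[1,0,0.0103,0.0002,2,0,0],[1,0,0,0,0,0,0],[1,0,0,0,0,0,0],[1,0,0,0,0,0,0],[1,0,0,0,0,0,0],[1,0,0,0,0,0,0],[1,0,0,0,0,0,0]],
])

```text
clock: 14.55
eef_pos: [0.5878, -0.1431, 0.3336]
ee_rot: [0.0, 0.995, -0.103, 0.001]
contact_force: [1.5, 4.7, 1.3]
finger_gap: 0.0236
grasp_force: 61.2
```

```bash
python3 - <<'E'
from h import *
T=pose(); s=robot.sense(); print(T[:3].round(4),s['contact_force'],s['torque'],s['clock'])
print('tilt deg',np.degrees(np.arcsin(T[1,2])),'foot est',(T[:3,3]+.296*T[:3,2]).round(4))
S,_=robot.snapshot('scene'); I,D=robot.snapshot('wrist'); P=cloud('wrist',D,T)
a=cv2.resize(S[180:280,190:290],None,fx=5,fy=5,interpolation=2)
b=cv2.resize(I[160:280,250:400],(400,500),interpolation=2)
cv2.imwrite('pics/s6.png',np.hstack([a[:, :400],b])[:,:800])
E
```

```text
[[-1.000e+00  3.000e-04  1.200e-03  5.878e-01]
 [-0.000e+00  9.788e-01 -2.050e-01 -1.431e-01]
 [-1.300e-03 -2.050e-01 -9.788e-01  3.336e-01]] [1.4887787  4.70396332 1.27679459] [ 1.70640869 -0.0355186   0.04085994] 14.55
tilt deg -11.829822630296833 foot est [ 0.5882 -0.2038  0.0438]
```

View pics/s6.png

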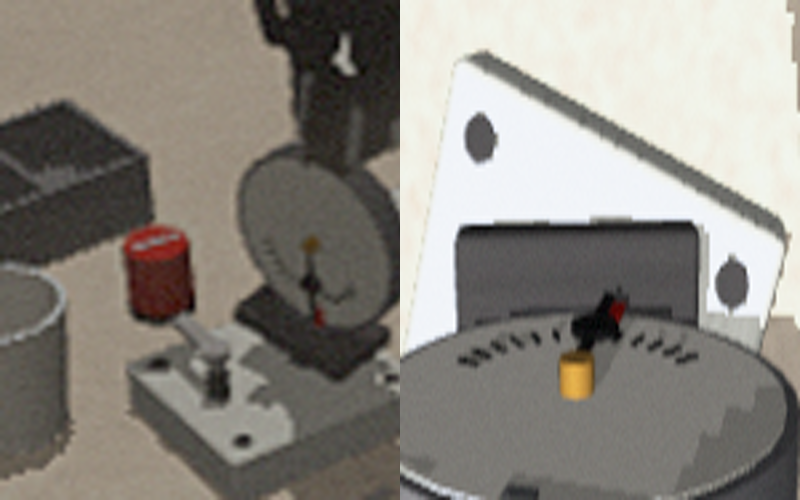

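```bash
python3 - <<'E'
from h import *
T=pose(); I,D=robot.snapshot('wrist'); cv2.imwrite('pics/w7.png',I)
G=np.eye(4); G[:3,:3]=np.c_[-T[:3,0],T[:3,1],-T[:3,2]]; G[:3,3]=T[:3,3]+.296*T[:3,2]
Gi=np.linalg.inv(G)
P=cloud('wrist',D,T)@Gi[:3,:3].T+Gi[:3,3]
q=P[(D>0)&(P[...,2]>.09)&(P[...,2]<.15)&(abs(P[...,0])<.05)&(abs(P[...,1])<.08)]; print('dial y mid',(q[:,1].min()+q[:,1].max())/2)
f=P[(D>0)&(abs(P[...,2]-.012)<.003)&(abs(P[...,0])<.05)&(abs(P[...,1])<.06)]; print('foot y mid',(f[:,1].min()+f[:,1].max())/2,f[:,0].min(),len(f))
def rect(x0): # rectify the dial plane at gauge x=x0: y -15..35 mm, z 10..70 mm, 10 px/mm
    y,z=np.meshgrid(np.arange(-15,30,.1),np.arange(70,10,-.1)); X=np.c_[np.full(y.size,x0),y.ravel()/1e3,z.ravel()/1e3]@G[:3,:3].T+G[:3,3]
    p=px('wrist',X,T).astype(np.float32); return cv2.remap(I,p[:,0].reshape(y.shape),p[:,1].reshape(y.shape),cv2.INTER_LINEAR)
A=rect(-.009); cv2.imwrite('pics/r7.png',A)
a=A.astype(int); red=(a[...,2]>50)&(a[...,2]>1.7*a[...,1]); blk=(a.sum(2)<75)
for r in range(35,50):
    pass
for z in (30,28,26,25,24,23,22,21):
    i=int((70-z)*10); R=np.nonzero(red[i])[0]; B=np.nonzero(blk[i])[0]
    f=lambda v:(round(v.min()/10-15,1),round(v.max()/10-15,1)) if len(v) else None
    print(z,'red',f(R),'black',f(B))
E
```

```text
dial y mid 0.0005219211624107878
foot y mid 0.0002923637903964743 -0.021885949530880855 1909
30 red None black (np.float64(-0.3), np.float64(11.3))
28 red (np.float64(11.1), np.float64(11.9)) black (np.float64(0.1), np.float64(11.0))
26 red (np.float64(10.8), np.float64(12.4)) black (np.float64(1.3), np.float64(10.7))
25 red (np.float64(10.6), np.float64(12.6)) black (np.float64(2.6), np.float64(10.6))
24 red (np.float64(10.4), np.float64(12.8)) black (np.float64(3.6), np.float64(10.4))
23 red (np.float64(9.9), np.float64(13.1)) black (np.float64(5.0), np.float64(10.2))
22 red (np.float64(9.8), np.float64(13.3)) black (np.float64(5.5), np.float64(10.1))
21 red (np.float64(9.8), np.float64(13.6)) black (np.float64(5.9), np.float64(9.8))
```

View pics/r7.png

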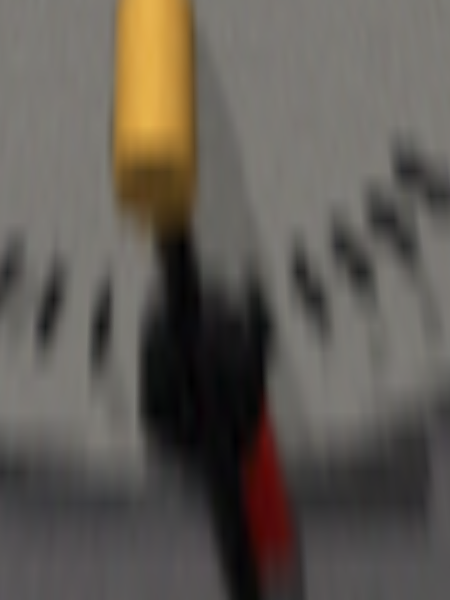

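play_rows([
  [[1,0,0.0036,-0.0005,0.7,0,0],[1,0,0,0,0,0,0],[1,0,0,0,0,0,0],[1,0,0,0,0,0,0],[1,0,0,0,0,0,0],[1,0,0,0,0,0,0],[1,0,0,0,0,0,0],[1,0,0,0,0,0,0],[1,0,0,0,0,0,0],[1,0,0,0,0,0,0]],
])

```text
clock: 15.7
eef_pos: [0.5877, -0.1401, 0.3332]
ee_rot: [0.0, 0.994, -0.11, 0.0]
contact_force: [1.1, 5.4, 1.1]
finger_gap: 0.0231
grasp_force: 61.3
```

```bash
python3 - <<'E'
from h import *
T=pose(); s=robot.sense(); print(T[:3].round(4),s['contact_force'],s['grasp_force'],abs(s['qvel']).max(),s['clock'])
print('tilt',np.arcsin(T[1,2]),'foot est',(T[:3,3]+.296*T[:3,2]).round(4))
E
```

```text
[[-1.000e+00  7.000e-04  9.000e-04  5.877e-01]
 [ 5.000e-04  9.759e-01 -2.181e-01 -1.401e-01]
 [-1.000e-03 -2.181e-01 -9.759e-01  3.332e-01]] [1.08204665 5.39379199 1.06045621] 61.29261553287506 0.005415322201612536 15.7
tilt -0.21990041913228622 foot est [ 0.588  -0.2046  0.0444]
```

```bash
python3 -c "
from plant import robot
print(robot.finish_job())"
```

```text
the job is handed in; nothing more can be done
None
```

I handed the job in at about 16 s: the cap is unscrewed and swung aside by about 1.5 rad, and the gripper still holds the gauge on the stud, pressed about 5 mm and tilted 0.22 rad to match my estimate of the mark (about 0.22). The hand-in gave no verdict, the press is estimated from the wrist force, and I didn't re-image the pointer after the last 0.7° tilt.

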